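# Rake two clamp bars from under a spring flap into a V-trough

### The job

Get the two square aluminium bars out from under the dispenser's spring-closing flap: lift the flap by its lip, keep it up with the hand or wrist while you reach in behind it, and rake the bars out over the tray's front edge so that they drop into the V-trough and lie in line along its fold. Leave the round collar in its bay, let the flap close fully, and do not disturb anything else on the bench.

Things in the scene. Friction and masses are not known exactly. Their poses are not given: they have to be found in the camera images.
- dispenser: Grey parts dispenser fixed to the bench: a raised tray of three bays under a clear flap, with a V-trough along its front. Origin on the bench (z = 0) below the middle of the tray's front edge; x points from that edge into the tray, away from the robot, y along the edge, z up. All dispenser x, y, z below are in this frame.
- tray_middle (a point): Middle of the middle bay's floor (dispenser x = 40, y = 0, z = 55 mm). Floor flat from x = 0 (open edge, no sill) to the back wall at x = 82. Bays centred at y = -80, 0, +80, each 76 mm wide; ribs between them 10 mm high, 4 thick, from x = 9. Cheeks (inner faces y = +-122) 20 mm and back wall 30 mm higher than the floor.
- flap (a joint): Angle (rad): 0 shut, growing as the front goes up, stop at 2.0 (past upright). Clear panel 256 mm wide, 4 thick, 0.13 kg, hinged along y at dispenser x = 80, z = 90 mm, sloping slightly down to a level lip in front. A spring shuts it whenever let go (about 2 N at the lip when shut, 4 N at 1 rad). It can rest on the hand while the fingers work beneath; its edge can catch on the palm.
- flap_lip (a point): Middle of the front edge of the flap's grey lip, half-way through its 4 mm thickness; moves with the flap. The lip runs the full width; shut, it is level and covers dispenser x = -20 to +4 mm, its underside 24 mm above the tray floor (z = 79), its top at z = 83 mm, so that a finger fits under it from the front.
- trough_fold (a point): Middle of the fold (lowest inner line) of the aluminium V-trough, at dispenser x = -36, y = 0, z = 15 mm; axes as the dispenser's, fold along y. Both sides rise at 45 degrees to 35 mm above the fold (dispenser x = 0 and x = -71, z = 50 mm: 5 mm below the tray floor). 300 mm long, with end plates up to z = 47 mm.
- bar_a_mid (a point): Centre of one square bar: aluminium, 60 mm long (its x axis), 16 x 16 mm, 0.04 kg, lying on the tray floor in one bay (which bay varies), roughly along y. Seated in the V its centre is 11 mm above the fold.
- bar_b_mid (a point): Centre of the other square bar, the same as the first, in another bay.
- bar_a: First square bar; origin in the middle of one 60 x 16 mm face (its underside at the start), 8 mm from its centre.
- bar_b: Second square bar, likewise.
- collar_mid (a point): Centre of the round aluminium collar lying flat in the remaining bay: 36 mm outside, 22 mm bore, 14 mm high. Not to be moved.
- bottle: Bottle, 52 mm diameter, 150 mm high, standing beside the dispenser; origin at its foot. Bystander; bottle, spool and jar change places.
- spool: Steel spool, 48 mm diameter, 50 mm high, beside the dispenser; origin at its foot. Bystander.
- jar: Open white jar, 54 mm diameter, 70 mm high, beside the dispenser; origin at its foot. Bystander.
- tape: Roll of tape lying flat, 110 mm diameter, 18 mm high; origin at its underside. Bystander.
- phone: Phone lying flat to the left, 145 x 70 x 8 mm, long side along its x; origin at its underside. Bystander.
- driver: Small screwdriver, 150 mm long, under 30 mm high, lying crosswise between the robot and the trough; bystander.

How it is judged:
On the way, in this order (a step that is already met when the one before it is completed fails the run):
1. the flap is lifted well open (value of joint flap above 0.3 rad), for 0.2 s.
2. a bar has been brought out of the tray while the flap was still held up (value of joint flap above 0.1 rad and x of any of bar_a_mid, bar_b_mid in the frame of dispenser below -0.012 m), for 0.05 s.
At the end, for the whole second after the job is handed in: Both bars rest in the V-trough along its fold (centre within 6 mm of the fold sideways and 6 to 16.5 mm above it, within 0.12 rad of its direction, at rest), the flap is closed (below 0.06 rad) and the collar lies within 15 mm of where it was (x of bar_a_mid in the frame of trough_fold between -0.006 and 0.006 m and z of bar_a_mid in the frame of trough_fold between 0.006 and 0.0165 m and angle between the x axis of each of bar_a_mid, bar_b_mid and the y axis of dispenser, either way round below 0.12 rad and linear speed of each of bar_a, bar_b below 0.02 m/s and x of bar_b_mid in the frame of trough_fold between -0.006 and 0.006 m and z of bar_b_mid in the frame of trough_fold between 0.006 and 0.0165 m and value of joint flap below 0.06 rad and distance of collar_mid from where it was at the start of the episode below 0.015 m); the robot touches nothing.
It fails at once if a bystander (the bottle, the spool, the jar) is shifted by more than 30 mm or tipped by more than 0.5 rad (distance of any of bottle, spool, jar from where it was at the start of the episode above 0.03 m or angle between any of bottle, spool, jar's own z axis and vertical above 0.5 rad).
It fails at once if a bystander (the tape roll, the phone, the screwdriver) is shifted by more than 30 mm or tipped by more than 0.5 rad (distance of any of tape, phone, driver from where it was at the start of the episode above 0.03 m or angle between any of tape, phone's own z axis and vertical above 0.5 rad).
It also fails if it takes over 51 s, if anything falls off the work surface, if the arm or the gripper's body presses on something with over 40 N, if the wrist force passes 120 N, or if a joint passes its speed limit or range.

### The arm

A 6-joint arm with a two-finger parallel gripper is mounted at the origin on the work surface. World frame = base frame: x ahead of the robot, y to its left, z up, the work surface at z = 0. Lengths are in m, angles in rad, forces in N, time in s.
With the tool pointing down it reaches from about 0.225 to 0.875 m from the base axis. Payload 3.4 kg.
Tool frame: the origin (TCP) lies on the centre line of the jaws, within the pads' length; the fingertips stand 11 mm ahead of it and the grasp point (between the pads) lies 8 mm behind it; z points along the fingers, y is the line along which they close (so a half turn about z gives the same grasp; the last joint's range is limited). The gripper opens to 85 mm and grips with 20 to 120 N. Pads are 22 mm wide; open, the fingers measure 114 mm over their backs; the gripper's body (76 mm by 85 mm) begins 54 mm behind the grasp point. The pads swing forward as they close: fully open they stand 13 mm farther back than shut.
Start: joints at [1.207, 0.276, 1.505, -0, 1.361, -0.121], TCP at [0.138, 0.558, 0.242] pointing down, gripper open.
Joint ranges: [-2.89, 2.89], [-0.75, 2.08], [0.22, 2.7], [-1.18, 4.32], [0.11, 2.71], [-2.7, 2.7]. Speed limits (rad/s): [2.57, 2.57, 3.14, 3.14, 3.14, 3.14].

### API

Orientations are given as a unit quaternion [w, x, y, z].
In Python, from rig import manip, eyes, job gives the robot as it stands.
- The arm moves only by the tool drive_tool, never from a script. Its argument "rows" is a list of rows, each a list of 3 entries, a list of its own where there are three numbers: the turn, a rotation vector about the world's x, y, z in rad, then the shift along the world's x, y, z in cm, then the finger opening in cm, from 0 to 8.54. A call has 1 to 8 rows; each row shifts and turns the commanded pose from where the row before left it; what a row does not reach is not made up. A row lasts 1/8 s, in which the tool goes at most 62.5 mm and 10.7 degrees, less where a joint would pass 70% of its speed; a pose out of reach is approached as far as the arm can. A call is refused whole if a number of a shift passes 6.25 or a number of a turn 0.188, either way. A call with a gripper value outside its range is refused whole. The fingers move at their own pace and stop on an object; "force" is the grip in N (left out, the last holds). Time passes only in rows, so rows that do not move let the fingers close. It gives the time, the measured TCP pose, the force, the opening and the grip force at its end, in the units of the state.
- manip.get_state(): the state, without advancing time (a new reading comes with each control period).
- eyes.get_image(name): name is "scene" or "side" or "wrist"; returns the picture (400x640x3 uint8, red, green, blue); there is no depth.
- eyes.get_calibration(name): a dict with "camera_matrix" (3x3 intrinsics, pixels), "k1" (the pictures are not rectified: a ray, as slopes to the right and down, at radius r is drawn at 1 + k1 r^2 times it, then the intrinsics apply), "view" (4x4, takes a point from world to camera coordinates). Camera axes: x right, y up, looking along -z (the intrinsics and any distortion apply to the point x, -y, -z); pixel columns grow to the right and rows downward; lengths in m; the calibration is good to about 2 mm. A picture is of the moment at which its call begins: read the wrist's pose just before it. get_calibration takes no time and is no camera call; for the wrist camera it gives the pose at the moment of the call.
- job.sign_off(): hands the job in; it is judged then, once.
The state is a dict: "clock": time; "qpos": joint angles; "qd": joint speeds; "effort": joint torques, N m; "position": TCP position; "ee_rot": TCP orientation; "contact_force": force on the tool from outside, world axes, zero at the start; "moment": the same for the moment, N m; "width": finger opening in m; "gripper_force": force on a finger pad.
Only numpy, scipy, OpenCV 4.12 (cv2) and the standard library are available. Lean on these libraries where they do the work, as an engineer would, in place of code of your own. Each camera call takes 0.05 s, during which the arm holds its last target. There are 200 camera calls.

## Working session

There is one attempt and no reset: what is moved stays moved. The work goes in short steps, Python scripts to look and compute and a tool call to move; the robot and the scene stay as the last step left them, time stands still between calls to the robot, and variables do not carry over. Pictures are saved under pics/ and viewed, at most 10 in all, crops included, and the job is handed in when it is done.

Besides the shell and the picture viewer there is one more tool, called after "Request:" in YAML: its name, and indented under it one key for each argument. drive_tool: Moves the arm, as the interface text tells. Its arguments: {"type":"object","properties":{"rows":{"type":"array"},"force":{"type":"number"}},"required":["rows"]}

```bash
mkdir -p pics; ls
cat > h.py <<'E'
import numpy as np, cv2
from rig import manip, eyes, job
def cal(n):
    c=eyes.get_calibration(n); return np.array(c["camera_matrix"]),c["k1"],np.array(c["view"])
def proj(n,P,c=None):
    K,k,V=c or cal(n); P=np.atleast_2d(P); p=P@V[:3,:3].T+V[:3,3]
    s=np.c_[p[:,0]/-p[:,2],-p[:,1]/-p[:,2]]; r2=(s**2).sum(1,keepdims=True); s=s*(1+k*r2)
    return s@K[:2,:2].T+K[:2,2]
def ray(n,uv,c=None):
    K,k,V=c or cal(n); d=(np.array(uv,float)-K[:2,2])@np.linalg.inv(K[:2,:2]).T; s=d.copy()
    for _ in range(20): s=d/(1+k*(s@s))
    R=V[:3,:3]; return -R.T@V[:3,3], R.T@np.array([s[0],-s[1],-1])
def onz(n,uv,z,c=None):
    o,d=ray(n,uv,c); return o+d*(z-o[2])/d[2]
def snap(n,f):
    im=eyes.get_image(n); cv2.imwrite("pics/"+f,np.array(im)[:,:,::-1]); return im
E
python3 - <<'E'
from h import *
for n in("scene","side"):
    snap(n,n+"0.png"); K,k,V=cal(n); print(n,K.round(1).tolist(),k,(-V[:3,:3].T@V[:3,3]).round(3),(-V[2,:3]).round(2))
print(manip.get_state())
E
```

```text
pics
scene [[442.0, 0.0, 321.1], [0.0, 442.0, 195.3], [0.0, 0.0, 1.0]] -0.06770971551683426 [ 1.492 -0.235  0.742] [-0.83  0.16 -0.54]
side [[382.8, 0.0, 318.1], [0.0, 382.8, 193.2], [0.0, 0.0, 1.0]] -0.040135545162388576 [0.182 0.556 0.721] [ 0.32 -0.64 -0.69]
{'clock': 0.1, 'qpos': array([ 1.20695727e+00,  2.76549422e-01,  1.50602474e+00, -1.31454366e-05,
        1.36068641e+00, -1.20967592e-01]), 'qd': array([-2.11606847e-04, -1.93722694e-03, -1.83211098e-03,  3.90910790e-04,
        1.80963976e-05,  2.59802867e-03]), 'effort': array([ 1.60989610e-03, -4.17700303e+01, -2.46403152e+01, -7.40991140e-05,
        5.61227920e-03, -3.70018222e-05]), 'position': array([0.13811059, 0.55769805, 0.24150886]), 'ee_rot': array([-1.93941012e-04,  1.21136083e-01,  9.92635559e-01, -8.11118543e-04]), 'contact_force': array([ 0.05774235, -0.44430807,  1.16198802]), 'moment': array([-0.0542831 , -0.01206738,  0.03611438]), 'gripper_force': 0.0, 'width': 0.08565185077455699}
```

View pics/scene0.png

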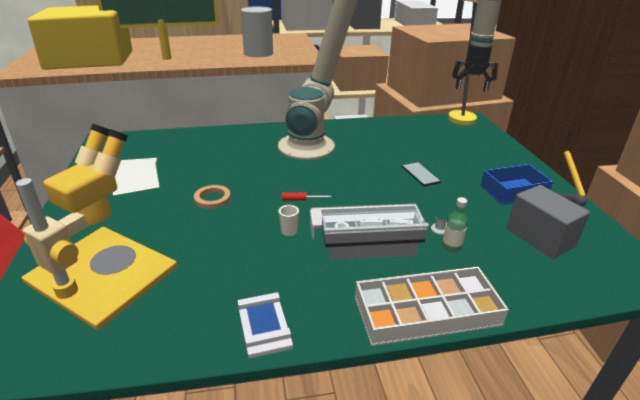

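View pics/side0.png

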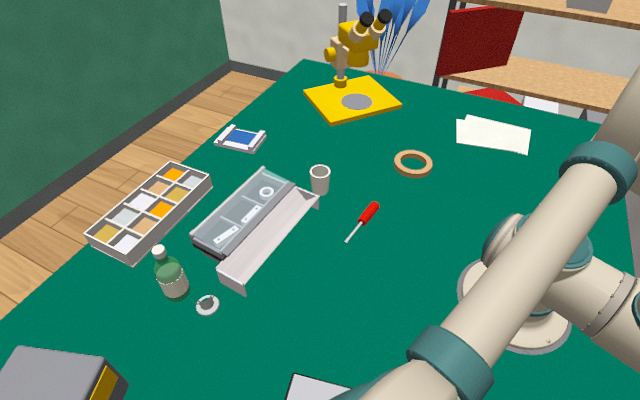

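Side view: collar at about (266,191) in the right-hand (-y) bay; bars at about (250,214) middle bay and (228,235) left bay. The jar is at one end of the dispenser, with spool and bottle at the other. I'll zoom in for corner pixels.

Run:
```python
import cv2
a=cv2.imread("pics/side0.png")[155:305,180:330]; cv2.imwrite("pics/c1.png",cv2.resize(a,None,fx=4,fy=4,interpolation=cv2.INTER_CUBIC))
a=cv2.imread("pics/scene0.png")[180:260,270:470]; cv2.imwrite("pics/c2.png",cv2.resize(a,None,fx=4,fy=4,interpolation=cv2.INTER_CUBIC))
```

```text
(no output)
```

View pics/c1.png

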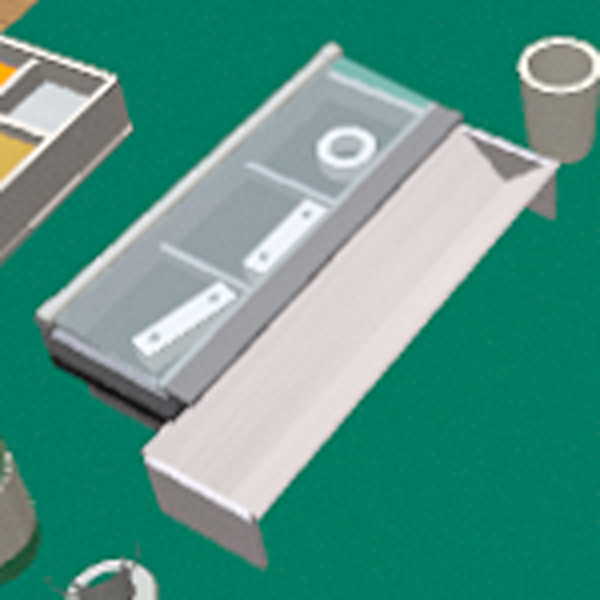

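View pics/c2.png

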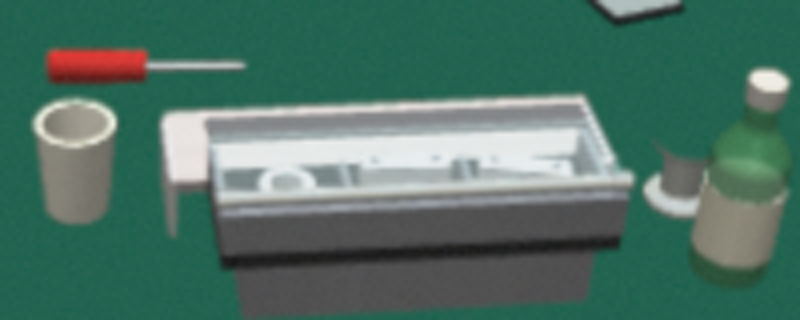

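Crop corners (side px = crop/4 + (180,155)): robot-side trough rim runs (260,517)–(557,162), near tray-side rim corner (143,455), lip front edge (190,405)–(465,118). Bar top centres are (287,237) in the middle bay and (185,319) in the left bay; collar (346,148).

Run:
```python
from h import *
from scipy.optimize import least_squares
c=cal("side"); px=lambda u,v:np.array([u/4+180,v/4+155])
obs=[((-.071,.150,.050),px(260,517)),((-.071,-.150,.050),px(557,162)),((0,.150,.050),px(143,455)),((-.020,.128,.081),px(189,405)),((-.020,-.128,.081),px(465,118))]
L=np.array([o[0] for o in obs]);U=np.array([o[1] for o in obs])
def T(p,l):
    l=np.atleast_2d(l);C,S=np.cos(p[2]),np.sin(p[2]);return np.c_[p[0]+C*l[:,0]-S*l[:,1],p[1]+S*l[:,0]+C*l[:,1],l[:,2]]
r=least_squares(lambda p:(proj("side",T(p,L),c)-U).ravel(),[.55,.1,0]);print(r.x,r.fun.reshape(-1,2).round(1).tolist())
p=r.x;np.save("p.npy",p)
C,S=np.cos(p[2]),np.sin(p[2])
def D(w): d=w[:2]-p[:2];return np.array([C*d[0]+S*d[1],-S*d[0]+C*d[1]])
for n,u,z in[("mid",(287,237),.071),("mid+",(258,267),.071),("mid-",(318,206),.071),("left",(185,319),.071),("left+",(142,349),.071),("left-",(229,290),.071),("col",(346,148),.069)]:
    w=onz("side",px(*u),z,c);print(n,w.round(3),(D(w)*1e3).round(1))
# check vs scene cam
K=cal("scene");print("scene",proj("scene",T(p,[(-.071,.15,.05),(-.071,-.15,.05)]),K).round(1))
for n,im,u,z in[("jar","side",(320,192),0),("spool","side",(207,310),0),("bottle","side",(176,296),0),("drv","side",(378,203),.01),("drvtip","side",(347,241),.01),("phone","side",(310,376),0)]:
    w=onz(im,u,z,c);print(n,w.round(3),(D(w)*1e3).round(0))
```

```text
[ 0.5726005   0.0818685  -0.08417631] [[-1.8, -0.5], [-0.6, 0.0], [1.1, 0.1], [1.2, 0.5], [0.1, 0.1]]
mid [0.592 0.081 0.071] [19.8  1.2]
mid+ [0.594 0.108 0.071] [19.6 28.2]
mid- [0.59  0.052 0.071] [ 19.6 -28.1]
left [0.609 0.158 0.071] [30.1 79.3]
left+ [0.618 0.186 0.071] [ 36.2 107.7]
left- [0.599 0.13  0.071] [22.7 50.3]
col [0.602 0.001 0.069] [ 36.5 -78.4]
scene [[416.5 204.7]
 [311.7 208.7]]
jar [ 0.515 -0.122  0.   ] [ -40. -208.]
spool [0.571 0.3   0.   ] [-20. 217.]
bottle [0.652 0.303 0.   ] [ 61. 227.]
drv [ 0.356 -0.141  0.01 ] [-197. -240.]
drvtip [0.379 0.011 0.01 ] [-187.  -86.]
phone [0.318 0.324 0.   ] [-274.  220.]
```

Request:
drive_tool:
  rows:
    - [[0,0,0.02],[3.25,-4.66,-0.4],3]
    - [[0,0,0.02],[3.25,-4.66,-0.4],3]
    - [[0,0,0.02],[3.25,-4.66,-0.4],3]
    - [[0,0,0.02],[3.25,-4.66,-0.4],3]
    - [[0,0,0.02],[3.25,-4.66,-0.4],3]
    - [[0,0,0.02],[3.25,-4.66,-0.4],3]
    - [[0,0,0.02],[3.25,-4.66,-0.4],3]
    - [[0,0,0.019],[3.25,-4.66,-0.4],3]

```text
clock: 1.1
position: [0.3989, 0.1837, 0.2101]
ee_rot: [0.0, 0.042, 0.999, 0.0]
contact_force: [1.1, 0.1, -0.1]
width: 0.0299
gripper_force: 0.0
```

Request:
drive_tool:
  rows:
    - [[-0.0126,-0.149,0],[3.25,-4.66,-0.4],3]
    - [[-0.0126,-0.149,0],[3.25,-4.66,-0.4],3]
    - [[-0.0126,-0.149,0],[0,0,0],3]
    - [[-0.0126,-0.149,0],[0,0,0],3]
    - [[0,0,0],[0,0,0],3]

```text
clock: 1.72
position: [0.4586, 0.0916, 0.1992]
ee_rot: [0.291, 0.039, 0.956, -0.013]
contact_force: [0.6, -0.9, 0.3]
width: 0.03
gripper_force: 0.0
```

```bash
cat >> h.py <<'E'
p=np.load("p.npy"); C,S=np.cos(p[2]),np.sin(p[2])
from scipy.spatial.transform import Rotation as Rn
def st():
    s=manip.get_state(); R=Rn.from_quat(np.roll(s["ee_rot"],-1)).as_matrix(); d=s["position"][:2]-p[:2]
    P=np.array([C*d[0]+S*d[1],-S*d[0]+C*d[1],s["position"][2]]); z=R[:,2]; zx=C*z[0]+S*z[1]
    y=R[:,1]; print("t",round(s["clock"],2),"disp mm",(P*1e3).round(1),"alpha",round(np.degrees(np.arctan2(zx,-z[2])),1),"yoff",round(np.degrees(np.arctan2(-(C*y[0]+S*y[1]),-S*y[0]+C*y[1])),1),"yz",y[2].round(3),"q",s["qpos"].round(2),"F",s["contact_force"].round(1),"w",round(s["width"],3)); return s,P
E
python3 - <<'E'
from h import *
st(); snap("side","s1.png");
E
```

```text
t 1.73 disp mm [-1.144e+02  1.000e-01  1.992e+02] alpha 33.8 yoff 0.1 yz -0.003 q [ 0.15 -0.08  2.2  -0.29  0.46 -1.12] F [ 0.6 -0.9  0.3] w 0.03
```

View pics/s1.png

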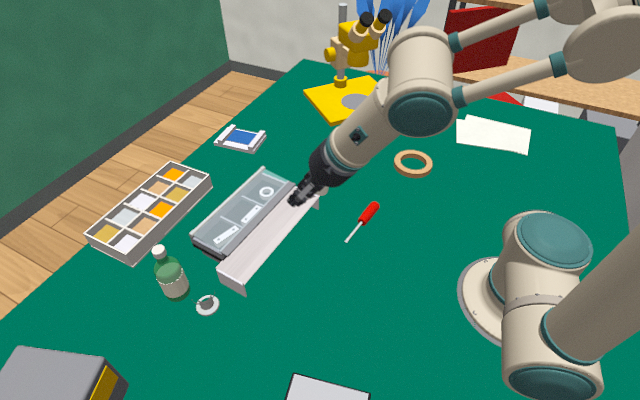

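Request:
drive_tool:
  rows:
    - [[-0.0118,-0.14,0],[1.8,-0.12,-4.2],3]
    - [[-0.0118,-0.14,0],[1.8,-0.12,-4.2],3]
    - [[0,0,0],[1.8,-0.12,-4.2],3]
    - [[0,0,0],[0,0,0],3]
    - [[0,0,0],[0,0,0],3]

```text
clock: 2.4
position: [0.5034, 0.0586, 0.1621]
ee_rot: [0.348, 0.06, 0.935, -0.048]
contact_force: [0.2, 0.6, -0.4]
width: 0.0301
gripper_force: 0.0
```

Run:
```python
from h import *
s,P=st(); a=np.array(snap("side","s2.png"))[:,:,::-1][150:260,210:360]; cv2.imwrite("pics/c3.png",cv2.resize(a,None,fx=5,fy=5,interpolation=cv2.INTER_CUBIC))
R=Rn.from_quat(np.roll(s["ee_rot"],-1)).as_matrix()
for w in(-.0295,.0295):
  for k in (0,.011,.02):
    print(w,k,[((proj("side",s["position"]+R@np.array([x,w,k]))[0]-[210,150])*5).round(0) for x in(-.011,.011)])
```

```text
t 2.4 disp mm [-67.  -29.  162.1] alpha 40.9 yoff -3.5 yz -0.048 q [ 0.13  0.04  2.3  -1.11  0.24 -0.3 ] F [ 0.2  0.6 -0.4] w 0.03
-0.0295 0 [array([412., 146.]), array([445., 184.])]
-0.0295 0.011 [array([400., 153.]), array([433., 191.])]
-0.0295 0.02 [array([391., 159.]), array([424., 197.])]
0.0295 0 [array([326., 229.]), array([361., 269.])]
0.0295 0.011 [array([315., 236.]), array([350., 275.])]
0.0295 0.02 [array([306., 242.]), array([341., 280.])]
```

View pics/c3.png

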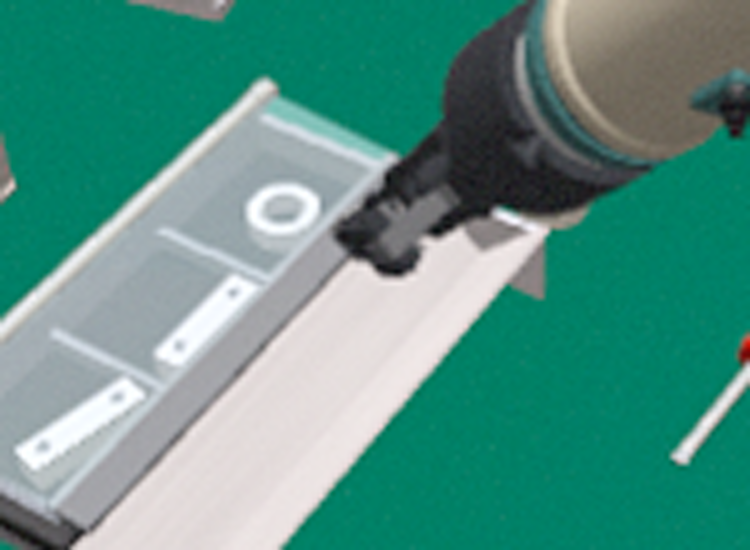

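The tilt stalled near the wrist's q4/q5 limit; the fingertips are above the lip at crop (345,240) and nothing was touched. I'll fit a kinematic model so I can plan feasible poses.

```bash
cat > kin.py <<'E'
from h import *
from scipy.optimize import least_squares
Rx=lambda a,ax:Rn.from_rotvec(a*np.array(ax,float)).as_matrix()
def fk(q,k):
    h,L2,L3,L6,e,r0=k
    A=Rx(q[0],[0,0,1]);B=A@Rx(q[1],[0,1,0]);Cc=B@Rx(q[2],[0,1,0]);D=Cc@Rx(q[3],[0,0,1]);E=D@Rx(q[4],[0,1,0]);F=E@Rx(q[5],[0,0,1])
    return A@[r0,0,h]+B@[0,0,L2]+Cc@[e,0,L3]+E@[0,0,L6],F
DATA=[([1.20695727,.276549422,1.50602474,0,1.36068641,-.120967592],[.13811059,.55769805,.24150886],[-1.94e-4,.121136,.9926356,-8.11e-4])]
E
python3 - <<'E'
from kin import *
s=manip.get_state()
P0=[(.4586,.0916,.1992)]
dat=DATA+[(s["qpos"],s["position"],s["ee_rot"]),([.15,-.08,2.2,-.29,.46,-1.12],(.4586,.0916,.1992),(.291,.039,.956,-.013))]
def rotm(q): return Rn.from_quat(np.roll(q,-1)).as_matrix()
for q,P,o in dat: print((fk(q,[.3,.4,.4,.2,0,0])[1].T@rotm(o)).round(2).tolist())
f=lambda k:np.concatenate([np.array(fk(q,k)[0])-P for q,P,o in dat]+[[.001*k[5],.001*k[4]]])
r=least_squares(f,[.3,.4,.4,.2,0,0]);print(r.x.round(4),(f(r.x)*1e3).round(1))
np.save("k.npy",r.x)
E
```

```text
[[0.0, -1.0, 0.0], [1.0, 0.0, -0.0], [0.0, 0.0, 1.0]]
[[-0.0, -1.0, -0.0], [1.0, -0.0, -0.0], [-0.0, -0.0, 1.0]]
[[-0.0, -1.0, 0.0], [1.0, -0.0, -0.0], [0.0, 0.0, 1.0]]
[-0.167   0.3057  0.111  -0.0295 -0.1108  0.355 ] [ 64.9 -24.7   0.1  -1.3  11.    0.2   2.7 -18.1  -0.4   0.4  -0.1]
```

```bash
sed -i 's/h,L2,L3,L6,e,r0=k/h,L2,L3,L6,e,d=k/; s/return A@\[r0,0,h\]/return A@[0,d,h]/' kin.py
python3 - <<'E'
from kin import *
s=manip.get_state()
dat=DATA+[(s["qpos"],s["position"],0),([.15,-.08,2.2,-.29,.46,-1.12],(.4586,.0916,.1992),0)]
f=lambda k:np.concatenate([np.array(fk(q,k)[0])-P for q,P,o in dat]+[[.01*k[4]]])
r=least_squares(f,[.3,.4,.4,.2,0,0.07]);print(r.x.round(4),(f(r.x)*1e3).round(1))
np.save("k.npy",r.x)
E
```

```text
[0.1244 0.6363 0.4185 0.3519 0.0568 0.0684] [ 0.9 -0.4 -0.3  0.  -0.7 -0.1 -0.1  1.7  0.4  0.6]
```

```bash
cat >> kin.py <<'E'
k=np.load("k.npy"); LO=np.array([-2.89,-.75,.22,-1.18,.11,-2.7])+.02; HI=np.array([2.89,2.08,2.7,4.32,2.71,2.7])-.02
def tgt(x,y,z,al,yaw=0.):
    P=np.array([p[0]+(C*x-S*y)/1e3,p[1]+(S*x+C*y)/1e3,z/1e3])
    R=Rx(p[2]+np.radians(yaw),[0,0,1])@Rx(-np.radians(al),[0,1,0])@np.diag([-1.,1,-1]); return P,R
def tip(x,z,al):  # front upper corner (x,z) -> TCP x,z
    a=np.radians(al); return x-11*np.cos(a)-11*np.sin(a), z-11*np.sin(a)+11*np.cos(a)
def ik(P,R,q0):
    Rf=R@Rx(-np.pi/2,[0,0,1])
    def f(q):
        a,b=fk(q,k); return np.r_[(a-P)*5,Rn.from_matrix(b.T@Rf).as_rotvec()]
    r=least_squares(f,np.clip(q0,LO+1e-6,HI-1e-6),bounds=(LO,HI)); return r.x,np.abs(r.fun).max()
E
python3 - <<'E'
from kin import *
Q=[.1,.2,2.1,-.3,.5,-1.2]
for y in(0,79):
  for fx,fz in[(-30,74),(-8,74),(0,130),(45,160),(70,160),(70,115),(70,75),(10,75),(-20,75)]:
    o=[]
    for al in(25,35,45,55):
        x,z=tip(fx,fz,al)
        q,e=min((ik(*tgt(x,y,z,al),g) for g in(Q,[.1,.3,1.9,-.6,.3,-.9],[.1,.5,1.7,.3,.4,-1.8])),key=lambda t:t[1]); o.append((al,round(e,3),q[3].round(2),q[4].round(2)))
    print(y,fx,fz,o)
E
```

```text
0 -30 74 [(25, np.float64(0.0), np.float64(-0.22), np.float64(0.32)), (35, np.float64(0.025), np.float64(-1.16), np.float64(0.13)), (45, np.float64(0.183), np.float64(-1.16), np.float64(0.13)), (55, np.float64(0.341), np.float64(-1.16), np.float64(0.13))]
0 -8 74 [(25, np.float64(0.0), np.float64(-0.2), np.float64(0.34)), (35, np.float64(0.017), np.float64(-1.16), np.float64(0.13)), (45, np.float64(0.176), np.float64(-1.16), np.float64(0.13)), (55, np.float64(0.335), np.float64(-1.16), np.float64(0.13))]
0 0 130 [(25, np.float64(0.0), np.float64(-0.13), np.float64(0.5)), (35, np.float64(0.0), np.float64(-0.46), np.float64(0.22)), (45, np.float64(0.088), np.float64(-1.16), np.float64(0.13)), (55, np.float64(0.247), np.float64(-1.16), np.float64(0.13))]
0 45 160 [(25, np.float64(0.0), np.float64(-0.1), np.float64(0.6)), (35, np.float64(0.0), np.float64(-0.28), np.float64(0.32)), (45, np.float64(0.031), np.float64(-1.16), np.float64(0.13)), (55, np.float64(0.193), np.float64(-1.16), np.float64(0.13))]
0 70 160 [(25, np.float64(0.0), np.float64(-0.09), np.float64(0.62)), (35, np.float64(
[... 2772 characters left out ...]
5)), (35, np.float64(0.0), np.float64(-0.95), np.float64(0.22)), (45, np.float64(0.139), np.float64(-1.16), np.float64(0.2)), (55, np.float64(0.302), np.float64(-1.16), np.float64(0.19))]
79 10 75 [(25, np.float64(0.0), np.float64(-0.34), np.float64(0.41)), (35, np.float64(0.003), np.float64(-1.16), np.float64(0.22)), (45, np.float64(0.165), np.float64(-1.16), np.float64(0.23)), (55, np.float64(0.327), np.float64(-1.16), np.float64(0.22))]
79 -20 75 [(25, np.float64(0.0), np.float64(-0.38), np.float64(0.39)), (35, np.float64(0.015), np.float64(-1.16), np.float64(0.23)), (45, np.float64(0.176), np.float64(-1.16), np.float64(0.24)), (55, np.float64(0.337), np.float64(-1.16), np.float64(0.25))]
```

```bash
cat > plan.py <<'E'
from kin import *
import json
def plan(wps,op=3,start=None):
    s,_=st() if start is None else (None,None)
    P=s["position"];R=Rn.from_quat(np.roll(s["ee_rot"],-1)).as_matrix();q=s["qpos"].copy()
    q=np.array(q)
    for fx,fz,al,y,n in wps:
        x,z=tip(fx,fz,al);P1,R1=tgt(x,y,z,al);w=Rn.from_matrix(R1@R.T).as_rotvec()/n;d=(P1-P)*100/n
        q,e=ik(P1,R1,q)
        print(f"({fx},{fz},a{al}) x{n}:",json.dumps([w.round(3).tolist(),d.round(2).tolist(),op]),"|d|%.1f"%np.linalg.norm(d),"e%.3f q4 %.2f q5 %.2f"%(e,q[3],q[4]))
        P,R=P1,R1
E
python3 - <<'E'
from plan import *
W=[(-45,110,28,1,3),(-45,66,28,1,1),(-14,66,28,1,2)]
for f,a in((0,28),(10,29),(20,30),(30,31),(40,33),(52,34)):
    f=np.radians(f);A=np.radians(a);W.append((round(80-100*np.cos(f)+15*np.sin(A)+2),round(90+100*np.sin(f)-15*np.cos(A)),a,1,2))
W+=[(58,165,34,1,2),(85,150,34,1,2),(81,114,34,1,2),(68,90,30,1,2),(62,72,25,1,2)]
plan(W)
E
```

```text
t 2.45 disp mm [-67.3 -28.9 162.3] alpha 40.9 yoff -3.5 yz -0.047 q [ 0.13  0.04  2.3  -1.11  0.24 -0.3 ] F [0.5 0.5 0.7] w 0.03
(-45,110,a28) x3: [[0.024, 0.074, 0.018], [0.33, 0.97, -1.59], 3] |d|1.9 e0.000 q4 -0.25 q5 0.34
(-45,66,a28) x1: [[0.0, 0.0, 0.0], [0.0, 0.0, -4.4], 3] |d|4.4 e0.000 q4 -0.42 q5 0.20
(-14,66,a28) x2: [[0.0, 0.0, 0.0], [1.54, -0.13, 0.0], 3] |d|1.6 e0.000 q4 -0.36 q5 0.22
(-11,77,a28) x2: [[0.0, 0.0, 0.0], [0.15, -0.01, 0.55], 3] |d|0.6 e0.000 q4 -0.30 q5 0.26
(-9,94,a29) x2: [[-0.001, -0.009, -0.0], [0.1, -0.01, 0.84], 3] |d|0.8 e0.000 q4 -0.29 q5 0.28
(-4,111,a30) x2: [[-0.001, -0.009, 0.0], [0.25, -0.02, 0.84], 3] |d|0.9 e0.000 q4 -0.28 q5 0.30
(3,127,a31) x2: [[-0.001, -0.009, 0.0], [0.35, -0.03, 0.79], 3] |d|0.9 e0.000 q4 -0.27 q5 0.33
(14,142,a33) x2: [[-0.001, -0.017, 0.0], [0.54, -0.05, 0.72], 3] |d|0.9 e0.000 q4 -0.29 q5 0.32
(29,156,a34) x2: [[-0.001, -0.009, -0.0], [0.74, -0.06, 0.69], 3] |d|1.0 e0.000 q4 -0.28 q5 0.33
(58,165,a34) x2: [[0.0, 0.0, 0.0], [1.44, -0.12, 0.45], 3] |d|1.5 e0.000 q4 -0.23 q5 0.37
(85,150,a34) x2: [[0.0, 0.0, 0.0], [1.35, -0.11, -0.75], 3] |d|1.5 e0.000 q4 -0.23 q5 0.34
(81,114,a34) x2: [[0.0, 0.0, 0.0], [-0.2, 0.02, -1.8], 3] |d|1.8 e0.000 q4 -0.33 q5 0.25
(68,90,a30) x2: [[0.003, 0.035, 0.0], [-0.64, 0.05, -1.15], 3] |d|1.3 e0.000 q4 -0.24 q5 0.29
(62,72,a25) x2: [[0.004, 0.043, -0.0], [-0.28, 0.02, -0.84], 3] |d|0.9 e0.000 q4 -0.15 q5 0.38
```

Request:
drive_tool:
  rows:
    - [[0.012,0.037,0.009],[0.16,0.49,-0.8],3]
    - [[0.012,0.037,0.009],[0.16,0.49,-0.8],3]
    - [[0.012,0.037,0.009],[0.17,0.49,-0.8],3]
    - [[0.012,0.037,0.009],[0.17,0.48,-0.8],3]
    - [[0.012,0.037,0.009],[0.17,0.48,-0.8],3]
    - [[0.012,0.037,0.009],[0.17,0.48,-0.8],3]
    - [[0,0,0],[0,0,-2.2],3]
    - [[0,0,0],[0,0,-2.2],3]

```text
clock: 3.45
position: [0.5131, 0.0883, 0.0704]
ee_rot: [0.242, 0.041, 0.969, -0.01]
contact_force: [-0.3, 0.0, 0.1]
width: 0.0302
gripper_force: 0.0
```

Request:
drive_tool:
  rows:
    - [[0,0,0],[1,-0.09,0],3]
    - [[0,0,0],[0,0,0],3]
    - [[0,0,0],[0,0,0],3]

```text
clock: 3.82
position: [0.5229, 0.0871, 0.0704]
ee_rot: [0.241, 0.041, 0.97, -0.011]
contact_force: [-1.4, 0.2, 0.2]
width: 0.0301
gripper_force: 0.0
```

Run:
```python
from plan import *
a=np.array(snap("side","s3.png"))[:,:,::-1][150:260,210:360]; cv2.imwrite("pics/c4.png",cv2.resize(a,None,fx=5,fy=5,interpolation=cv2.INTER_CUBIC))
plan([(-14,66,28,1,2)])
```

```text
t 3.88 disp mm [-50.3   0.9  70.1] alpha 27.9 yoff -0.0 yz -0.001 q [ 0.09  0.24  2.23 -0.4   0.21 -1.03] F [0.4 0.2 0.9] w 0.03
(-14,66,a28) x2: [[0.0, -0.001, 0.0], [1.07, -0.09, 0.02], 3] |d|1.1 e0.000 q4 -0.36 q5 0.22
```

View pics/c4.png

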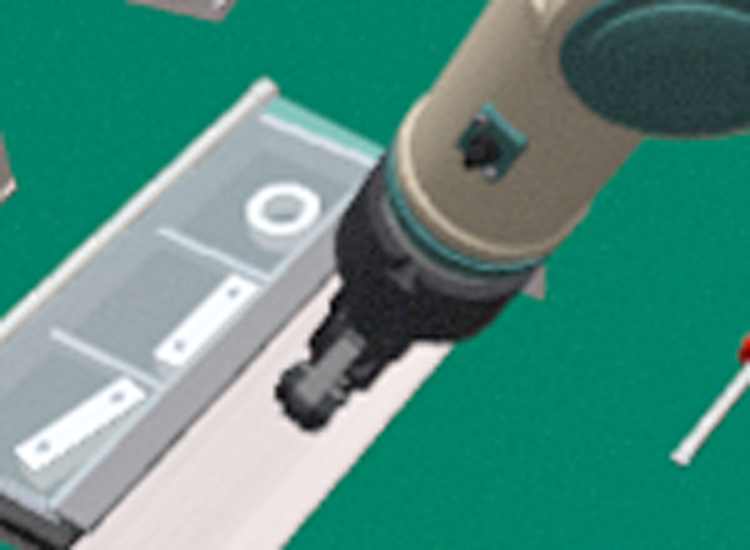

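Fingers are in front of the lip near crop (300,390), no contact yet; flap still shut. Hooking under and lifting along the arc.

Request:
drive_tool:
  rows:
    - [[0,0,0],[1.07,-0.09,0.02],3]
    - [[0,0,0],[1.07,-0.09,0.02],3]
    - [[0,0,0],[0.15,-0.01,0.55],3]
    - [[0,0,0],[0.15,-0.01,0.55],3]
    - [[0,0,0],[0,0,0],3]

```text
clock: 4.5
position: [0.5445, 0.0848, 0.0796]
ee_rot: [0.239, 0.041, 0.97, -0.011]
contact_force: [-3.2, 1.5, -2.3]
width: 0.0302
gripper_force: 2.0
```

Request:
drive_tool:
  rows:
    - [[-0.001,-0.009,0],[0.1,-0.01,0.84],3]
    - [[-0.001,-0.009,0],[0.1,-0.01,0.84],3]
    - [[-0.001,-0.009,0],[0.25,-0.02,0.84],3]
    - [[-0.001,-0.009,0],[0.25,-0.02,0.84],3]
    - [[-0.001,-0.009,0],[0.35,-0.03,0.79],3]
    - [[-0.001,-0.009,0],[0.35,-0.03,0.79],3]
    - [[0,0,0],[0,0,0],3]

```text
clock: 5.38
position: [0.5564, 0.0836, 0.1286]
ee_rot: [0.263, 0.04, 0.964, -0.013]
contact_force: [-11.4, 2.0, 1.7]
width: 0.0298
gripper_force: 4.4
```

Run:
```python
from plan import *
plan([(14,142,33,1,2),(29,156,34,1,2),(58,165,34,1,3),(85,150,34,1,3)])
a=np.array(snap("side","s4.png"))[:,:,::-1][130:260,200:360]; cv2.imwrite("pics/c5.png",cv2.resize(a,None,fx=4,fy=4,interpolation=cv2.INTER_CUBIC))
```

```text
t 5.38 disp mm [-16.3   0.3 128.6] alpha 30.6 yoff -0.0 yz -0.004 q [ 0.08  0.17  2.12 -0.27  0.33 -1.17] F [-11.4   2.    1.7] w 0.03
(14,142,a33) x2: [[0.0, -0.021, 0.0], [0.75, -0.03, 0.83], 3] |d|1.1 e0.000 q4 -0.29 q5 0.32
(29,156,a34) x2: [[-0.001, -0.009, -0.0], [0.74, -0.06, 0.69], 3] |d|1.0 e0.000 q4 -0.28 q5 0.33
(58,165,a34) x3: [[0.0, 0.0, 0.0], [0.96, -0.08, 0.3], 3] |d|1.0 e0.000 q4 -0.23 q5 0.37
(85,150,a34) x3: [[0.0, 0.0, 0.0], [0.9, -0.08, -0.5], 3] |d|1.0 e0.000 q4 -0.23 q5 0.34
```

View pics/c5.png

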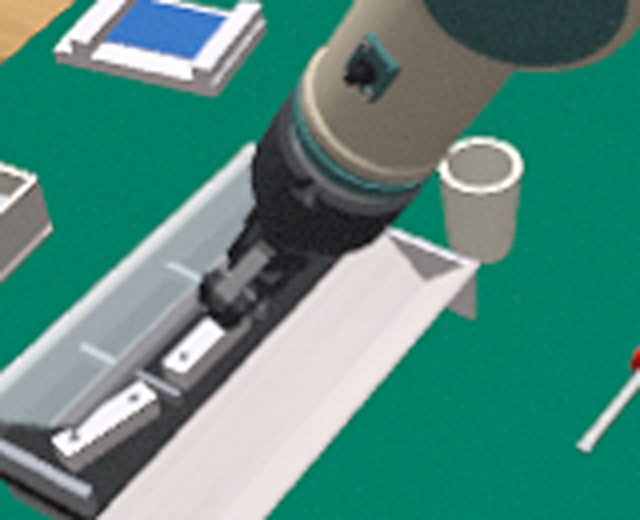

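The flap is clearly up on the fingers, lip behind them around crop (190,310). Both bars are exposed at (195,355) and (105,425). Continuing up and in.

Request:
drive_tool:
  rows:
    - [[0,-0.02,0],[0.75,-0.03,0.83],3]
    - [[0,-0.02,0],[0.75,-0.03,0.83],3]
    - [[-0.001,-0.009,0],[0.74,-0.06,0.69],3]
    - [[-0.001,-0.009,0],[0.74,-0.06,0.69],3]
    - [[0,0,0],[0,0,0],3]

```text
clock: 6.05
position: [0.5898, 0.0817, 0.1604]
ee_rot: [0.294, 0.04, 0.955, -0.013]
contact_force: [-5.7, -0.3, -0.5]
width: 0.0301
gripper_force: 2.4
```

Request:
drive_tool:
  rows:
    - [[0,0,0],[0.96,-0.08,0.3],3]
    - [[0,0,0],[0.96,-0.08,0.3],3]
    - [[0,0,0],[0.96,-0.08,0.3],3]
    - [[0,0,0],[0.9,-0.08,-0.5],3]
    - [[0,0,0],[0.9,-0.08,-0.5],3]
    - [[0,0,0],[0.9,-0.08,-0.5],3]
    - [[0,0,0],[0,0,0],3]

```text
clock: 6.92
position: [0.6473, 0.0775, 0.1558]
ee_rot: [0.296, 0.04, 0.954, -0.012]
contact_force: [-6.6, 0.0, 5.4]
width: 0.0298
gripper_force: 3.5
```

Run:
```python
from plan import *
plan([(82,130,34,1,2),(80,112,34,1,2),(68,92,30,1,2),(61,74,25,1,2)])
```

```text
t 6.92 disp mm [ 74.8   2.  155.8] alpha 34.5 yoff 0.0 yz 0.001 q [ 0.05  0.24  1.97 -0.23  0.34 -1.23] F [-6.6  0.   5.4] w 0.03
(82,130,a34) x2: [[-0.0, 0.004, -0.0], [-0.41, -0.01, -1.14], 3] |d|1.2 e0.000 q4 -0.28 q5 0.29
(80,112,a34) x2: [[0.0, 0.0, 0.0], [-0.1, 0.01, -0.9], 3] |d|0.9 e0.000 q4 -0.34 q5 0.24
(68,92,a30) x2: [[0.003, 0.035, 0.0], [-0.59, 0.05, -0.95], 3] |d|1.1 e0.000 q4 -0.24 q5 0.30
(61,74,a25) x2: [[0.004, 0.043, -0.0], [-0.33, 0.03, -0.84], 3] |d|0.9 e0.000 q4 -0.15 q5 0.39
```

Request:
drive_tool:
  rows:
    - [[0,0,0],[-0.2,-0.01,-1.14],3]
    - [[0,0,0],[-0.2,-0.01,-1.14],3]
    - [[0,0,0],[-0.1,0.01,-0.9],3]
    - [[0,0,0],[-0.1,0.01,-0.9],3]
    - [[0,0,0],[0,0,0],3]

```text
clock: 7.55
position: [0.6352, 0.0774, 0.1116]
ee_rot: [0.291, 0.04, 0.956, -0.013]
contact_force: [-22.2, 6.0, 11.1]
width: 0.0303
gripper_force: 9.7
```

Run:
```python
from plan import *
plan([(72,92,30,1,2),(63,74,25,1,2)])
snap("scene","sc5.png");a=np.array(cv2.imread("pics/sc5.png"))[150:260,290:450]; cv2.imwrite("pics/c6.png",cv2.resize(a,None,fx=4,fy=4,interpolation=cv2.INTER_CUBIC))
b=cv2.imread("pics/s4.png"); snap("side","s5.png"); b=cv2.imread("pics/s5.png")[110:280,190:350]
b=cv2.resize(b,(400,425),interpolation=cv2.INTER_CUBIC); a=cv2.resize(a,(400,275)); 
o=np.zeros((425,800,3),np.uint8);o[:,:400]=b;o[:275,400:]=a;cv2.imwrite("pics/m1.png",o)
```

```text
t 7.55 disp mm [ 62.8   0.9 111.6] alpha 33.8 yoff -0.0 yz -0.001 q [ 0.06  0.29  2.04 -0.35  0.24 -1.12] F [-22.2   6.   11.1] w 0.03
(72,92,a30) x2: [[0.003, 0.033, 0.0], [-0.29, 0.03, -0.78], 3] |d|0.8 e0.000 q4 -0.24 q5 0.30
(63,74,a25) x2: [[0.004, 0.043, -0.0], [-0.43, 0.04, -0.84], 3] |d|0.9 e0.000 q4 -0.15 q5 0.39
```

View pics/m1.png

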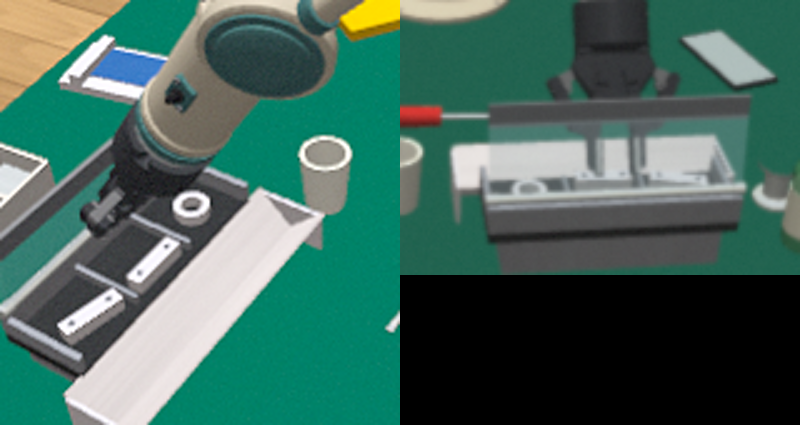

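The flap is near upright with its lip (620,108) on the far side of the palm; fingers are behind the middle bar and all items are in place. Easing back and down behind the middle bar.

Request:
drive_tool:
  rows:
    - [[0.003,0.033,0],[-0.4,0.03,-0.78],3]
    - [[0.003,0.033,0],[-0.3,0.03,-0.78],3]
    - [[0.004,0.043,0],[-0.4,0.03,-0.6],3]
    - [[0.004,0.043,0],[-0.4,0.03,-0.6],3]
    - [[0,0,0],[0,0,0],3]

```text
clock: 8.28
position: [0.6251, 0.0785, 0.0856]
ee_rot: [0.221, 0.041, 0.974, -0.009]
contact_force: [-3.3, 0.5, -2.8]
width: 0.0301
gripper_force: 0.0
```

Run:
```python
from plan import *
plan([(63,72,25,1,2),(40,72,25,1,4),(15,72,25,1,4)])
```

```text
t 8.28 disp mm [52.6  1.1 85.6] alpha 25.5 yoff -0.0 yz 0.001 q [ 0.05  0.33  1.97 -0.14  0.4  -1.32] F [-3.3  0.5 -2.8] w 0.03
(63,72,a25) x2: [[-0.0, 0.005, 0.0], [-0.21, 0.01, -0.41], 3] |d|0.5 e0.000 q4 -0.15 q5 0.39
(40,72,a25) x4: [[0.0, 0.0, 0.0], [-0.57, 0.05, 0.0], 3] |d|0.6 e0.000 q4 -0.16 q5 0.37
(15,72,a25) x4: [[0.0, 0.0, 0.0], [-0.62, 0.05, 0.0], 3] |d|0.6 e0.000 q4 -0.18 q5 0.35
```

Request:
drive_tool:
  rows:
    - [[0,0,0],[0,0,-0.6],3]
    - [[0,0,0],[0,0,-0.5],3]
    - [[0,0,0],[0,0,0],3]

```text
clock: 8.65
position: [0.6242, 0.0784, 0.0738]
ee_rot: [0.22, 0.041, 0.975, -0.009]
contact_force: [-2.9, 0.6, -3.7]
width: 0.0301
gripper_force: 0.0
```

Request:
drive_tool:
  rows:
    - [[0,0,0],[-0.6,0.05,0],3]
    - [[0,0,0],[-0.6,0.05,0],3]
    - [[0,0,0],[-0.6,0.05,0],3]
    - [[0,0,0],[-0.6,0.05,0],3]
    - [[0,0,0],[0,0,0],3]

```text
clock: 9.28
position: [0.5998, 0.0805, 0.0748]
ee_rot: [0.22, 0.041, 0.975, -0.009]
contact_force: [-5.1, -0.0, 0.0]
width: 0.0299
gripper_force: 0.1
```

Run:
```python
from plan import *
st(); snap("side","s6.png")
```

```text
t 9.28 disp mm [27.2  0.9 74.8] alpha 25.5 yoff -0.0 yz 0.001 q [ 0.05  0.32  2.04 -0.17  0.35 -1.29] F [-5.1 -0.   0. ] w 0.03
```

Request:
drive_tool:
  rows:
    - [[0,0,0],[-0.5,0.04,0],3]
    - [[0,0,0],[-0.5,0.04,0],3]
    - [[0,0,0],[-0.5,0.04,0],3]
    - [[0,0,0],[-0.5,0.04,0],3]
    - [[0,0,0],[-0.3,0.03,0],3]
    - [[0,0,0],[0,0,0],3]
    - [[0,0,0],[0,0,0],3]

```text
clock: 10.2
position: [0.5759, 0.0823, 0.0737]
ee_rot: [0.219, 0.041, 0.975, -0.009]
contact_force: [-5.6, 1.7, -0.6]
width: 0.0301
gripper_force: 0.0
```

Run:
```python
from plan import *
st(); snap("side","s7.png")
# bright-bar pixels predicted in tray middle / trough
im=cv2.imread("pics/s7.png"); b=cv2.resize(im[130:280,190:350],(640,600),interpolation=cv2.INTER_CUBIC); cv2.imwrite("pics/c7.png",b)
```

```text
t 10.2 disp mm [ 3.3  0.7 73.7] alpha 25.3 yoff -0.0 yz 0.001 q [ 0.06  0.29  2.08 -0.19  0.33 -1.26] F [-5.6  1.7 -0.6] w 0.03
```

View pics/c7.png

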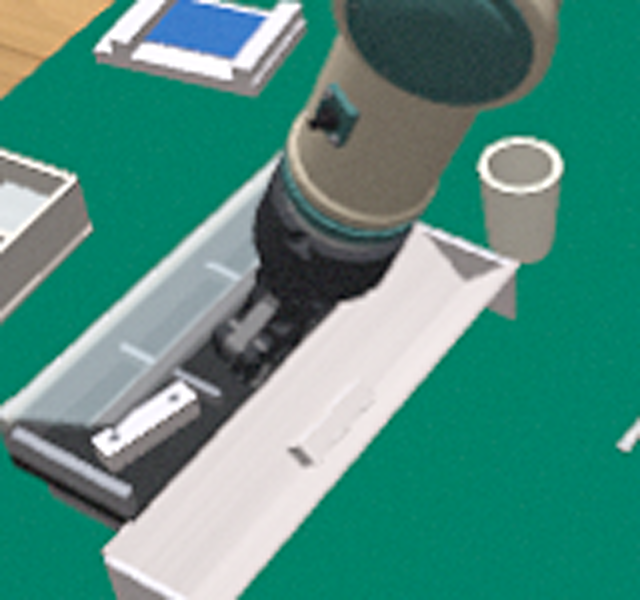

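The middle bar dropped and lies along the trough fold near (335,430); flap still up on the hand, left bar at (145,425). I'll stay under the flap and shift to the left bay. The trough bar's y needs checking at the same time.

Run:
```python
from plan import *
c=cal("side")
for u in((300,455),(372,388)):
    w=onz("side",(190+u[0]/4,130+u[1]/4),.030,c); d=w[:2]-p[:2]; print((C*d[0]+S*d[1])*1e3,(-S*d[0]+C*d[1])*1e3)
Q=[.1,.3,2.,-.3,.5,-1.2]
for x,y,z in((60,1,97),(62,79,98),(62,79,75),(20,79,75),(0,79,75)):
    q,e=ik(*tgt(x,y,z,25),Q);print(x,y,z,round(e,3),q.round(2))
```

```text
-35.754722459477165 31.481619285430465
-42.30725837925898 -31.610535022254396
60 1 97 0.0 [ 0.05  0.32  1.94 -0.13  0.45 -1.34]
62 79 98 0.0 [ 0.2   0.36  1.88 -0.25  0.5  -1.09]
62 79 75 0.0 [ 0.2   0.39  1.91 -0.28  0.44 -1.06]
20 79 75 0.0 [ 0.22  0.34  1.99 -0.32  0.41 -0.99]
0 79 75 0.0 [ 0.23  0.32  2.03 -0.35  0.4  -0.96]
```

Request:
drive_tool:
  rows:
    - [[0,0,0],[1.4,-0.12,0.8],3]
    - [[0,0,0],[1.4,-0.12,0.6],3]
    - [[0,0,0],[1.4,-0.12,0.6],3]
    - [[0,0,0],[1.4,-0.12,0.5],3]
    - [[0,0,0],[0,0,0],3]

```text
clock: 10.88
position: [0.634, 0.0775, 0.1]
ee_rot: [0.22, 0.041, 0.974, -0.009]
contact_force: [-5.7, 1.3, 0.4]
width: 0.0297
gripper_force: 0.0
```

Request:
drive_tool:
  rows:
    - [[0,0,0],[0.22,2.59,0],3]
    - [[0,0,0],[0.22,2.59,0],3]
    - [[0,0,0],[0.22,2.59,0],3]
    - [[0,0,0],[0,0,0],3]

```text
clock: 11.38
position: [0.639, 0.1572, 0.0984]
ee_rot: [0.219, 0.04, 0.975, -0.008]
contact_force: [-5.0, 3.3, -2.1]
width: 0.0298
gripper_force: 0.0
```

Run:
```python
from plan import *
st()
```

```text
t 11.38 disp mm [59.8 80.6 98.4] alpha 25.4 yoff 0.1 yz 0.002 q [ 0.2   0.36  1.89 -0.25  0.49 -1.09] F [-5.   3.3 -2.1] w 0.03
```

Request:
drive_tool:
  rows:
    - [[0,0,0],[0.2,-0.1,-0.8],3]
    - [[0,0,0],[0,0,-0.8],3]
    - [[0,0,0],[0,0,0],3]

```text
clock: 11.75
position: [0.6407, 0.154, 0.0819]
ee_rot: [0.219, 0.041, 0.975, -0.009]
contact_force: [-4.6, 0.8, -4.2]
width: 0.0302
gripper_force: 0.0
```

Request:
drive_tool:
  rows:
    - [[0,0,0],[0,0,-0.7],3]
    - [[0,0,0],[0,0,0],3]

```text
clock: 12.0
position: [0.6414, 0.154, 0.0757]
ee_rot: [0.219, 0.041, 0.975, -0.009]
contact_force: [-3.6, 1.2, -4.6]
width: 0.0297
gripper_force: 0.0
```

Run:
```python
from plan import *
st()
```

```text
t 12.0 disp mm [62.5 77.7 75.7] alpha 25.4 yoff -0.0 yz 0.001 q [ 0.19  0.39  1.91 -0.28  0.43 -1.06] F [-3.6  1.2 -4.6] w 0.03
```

No floor or bar contact. Raking the second bar out slowly.

Request:
drive_tool:
  rows:
    - [[0,0,0],[-0.5,0.04,-0.1],3]
    - [[0,0,0],[-0.5,0.04,0],3]
    - [[0,0,0],[-0.5,0.04,0],3]
    - [[0,0,0],[-0.5,0.04,0],3]
    - [[0,0,0],[-0.5,0.04,0],3]
    - [[0,0,0],[-0.5,0.04,0],3]
    - [[0,0,0],[-0.5,0.04,0],3]
    - [[0,0,0],[-0.5,0.04,0],3]

```text
clock: 13.0
position: [0.6029, 0.1576, 0.0763]
ee_rot: [0.221, 0.041, 0.974, -0.008]
contact_force: [-2.2, 0.5, 1.8]
width: 0.03
gripper_force: 1.6
```

Request:
drive_tool:
  rows:
    - [[0,0,0],[-0.4,0.03,0],3]
    - [[0,0,0],[-0.4,0.03,0],3]
    - [[0,0,0],[-0.4,0.03,0],3]
    - [[0,0,0],[-0.4,0.03,0],3]
    - [[0,0,0],[-0.4,0.03,0],3]
    - [[0,0,0],[0,0,0],3]
    - [[0,0,0],[0,0,0],3]

```text
clock: 13.88
position: [0.5808, 0.1587, 0.075]
ee_rot: [0.219, 0.041, 0.975, -0.009]
contact_force: [-6.3, 1.0, -0.7]
width: 0.0299
gripper_force: 0.0
```

Run:
```python
from plan import *
st(); snap("side","s8.png")
```

```text
t 13.88 disp mm [ 1.7 77.3 75. ] alpha 25.3 yoff -0.0 yz 0.0 q [ 0.23  0.32  2.03 -0.35  0.39 -0.96] F [-6.3  1.  -0.7] w 0.03
```

Run:
```python
from plan import *
c=cal("side")
def W(x,y,z): return [p[0]+(C*x-S*y)/1e3,p[1]+(S*x+C*y)/1e3,z/1e3]
d=cv2.absdiff(cv2.imread("pics/s7.png"),cv2.imread("pics/s8.png")).max(2)
g=cv2.imread("pics/s8.png",0);g7=cv2.imread("pics/s7.png",0)
print("trough strip x=-58..-14 (z on V or bar): rows y; gray now / before")
for y in range(-50,131,8):
    r=[]
    for x in(-56,-48,-40,-36,-30,-22):
        u=proj("side",W(x,y,15+abs(x+36) if abs(x+36)>12 else 36-abs(x+36)),c)[0].round().astype(int); r.append((int(g[u[1],u[0]]),int(g7[u[1],u[0]])))
    print(y,r)
```

```text
trough strip x=-58..-14 (z on V or bar): rows y; gray now / before
-50 [(234, 236), (232, 234), (222, 225), (224, 227), (224, 227), (223, 227)]
-42 [(232, 236), (232, 234), (221, 224), (222, 226), (223, 228), (224, 226)]
-34 [(232, 234), (233, 235), (222, 225), (223, 225), (227, 231), (223, 227)]
-26 [(233, 235), (232, 235), (220, 222), (221, 222), (231, 233), (226, 229)]
-18 [(232, 235), (233, 235), (220, 222), (221, 224), (230, 232), (225, 227)]
-10 [(231, 235), (231, 234), (220, 222), (217, 220), (219, 223), (224, 229)]
-2 [(231, 234), (230, 233), (220, 222), (218, 222), (229, 231), (225, 227)]
6 [(230, 233), (230, 233), (220, 223), (220, 222), (228, 231), (222, 226)]
14 [(229, 232), (230, 234), (222, 223), (220, 224), (217, 219), (224, 227)]
22 [(229, 232), (229, 234), (221, 223), (215, 222), (230, 234), (224, 227)]
30 [(228, 232), (230, 232), (177, 179), (166, 171), (110, 109), (217, 221)]
38 [(229, 232), (229, 233), (181, 184), (188, 192), (219, 222), (220, 224)]
46 [(228, 232), (228, 232), (222, 227), (219, 223), (234, 223), (220, 223)]
54 [(228, 231), (228, 230), (219, 226), (220, 222), (229, 221), (221, 223)]
62 [(229, 232), (228, 231), (221, 225), (222, 223), (228, 220), (222, 223)]
70 [(227, 230), (229, 231), (221, 225), (221, 221), (229, 221), (221, 223)]
78 [(228, 230), (229, 231), (220, 224), (221, 223), (232, 219), (222, 221)]
86 [(227, 230), (228, 231), (220, 226), (221, 222), (229, 220), (221, 223)]
94 [(225, 229), (228, 229), (220, 222), (220, 221), (228, 219), (222, 222)]
102 [(225, 229), (226, 229), (222, 221), (220, 219), (231, 219), (221, 222)]
110 [(228, 229), (228, 231), (135, 222), (120, 220), (196, 219), (217, 221)]
118 [(226, 229), (227, 230), (220, 222), (219, 221), (216, 219), (219, 222)]
126 [(226, 227), (225, 228), (219, 221), (216, 220), (216, 218), (218, 223)]
```

Bar 2 shows in the trough: new end-face signature at y≈110, same x as bar 1's end, and bar 1 is unchanged at y≈±31. Withdrawing so the flap closes.

Request:
drive_tool:
  rows:
    - [[0,0,0],[-0.8,0.07,0],3]
    - [[0,0,0],[-0.8,0.07,0],3]
    - [[0,0,0],[-0.8,0.07,0],3]
    - [[0,0,0],[-0.8,0.07,0],3]
    - [[0,0,0],[-0.8,0.07,0],3]
    - [[0,0,0],[-0.8,0.07,0],3]
    - [[0,0,0],[-1,0.08,0],3]
    - [[0,0,0],[-1,0.08,0],3]

```text
clock: 14.92
position: [0.5139, 0.1648, 0.0759]
ee_rot: [0.221, 0.041, 0.974, -0.009]
contact_force: [-0.0, 0.4, -1.3]
width: 0.0303
gripper_force: 0.0
```

Request:
drive_tool:
  rows:
    - [[0,0,0],[-1.5,0.1,1.5],3]
    - [[0,0,0],[-1.5,0.1,2],3]
    - [[0,0,0],[-2,0.1,3],3]
    - [[0,0.1,0],[-2,0.1,4],3]
    - [[0,0.1,0],[-2,0.1,4],3]
    - [[0,0,0],[0,0,0],3]
    - [[0,0,0],[0,0,0],3]

```text
clock: 15.8
position: [0.4238, 0.1694, 0.2201]
ee_rot: [0.122, 0.04, 0.992, -0.013]
contact_force: [-0.2, 0.8, 0.0]
width: 0.0302
gripper_force: 0.0
```

Run:
```python
from plan import *
st(); snap("side","s9.png"); snap("scene","sc9.png")
a=cv2.imread("pics/s9.png").astype(int); b=cv2.imread("pics/side0.png").astype(int); d=np.abs(a-b).max(2)
m=(d>40).astype(np.uint8); n,l,s,ce=cv2.connectedComponentsWithStats(m); print([ (s[i].tolist(),ce[i].round().tolist()) for i in range(1,n) if s[i][4]>8])
a=cv2.imread("pics/sc9.png").astype(int); b=cv2.imread("pics/scene0.png").astype(int); d=np.abs(a-b).max(2)
m=(d>40).astype(np.uint8); n,l,s,ce=cv2.connectedComponentsWithStats(m); print([ (s[i].tolist(),ce[i].round().tolist()) for i in range(1,n) if s[i][4]>8])
c=cal("side");g=cv2.imread("pics/s9.png",0)
def W(x,y,z): return [p[0]+(C*x-S*y)/1e3,p[1]+(S*x+C*y)/1e3,z/1e3]
for t,e in (("lip front corners",[(-20,128,81),(-20,-128,81)]),("mid bar/left bar/collar old",[(19.8,1,71),(30,79,71),(36,-78,69)])): print(t,[proj("side",W(*q),c)[0].round().tolist() for q in e])
```

```text
t 15.8 disp mm [-155.6   74.7  220.1] alpha 14.1 yoff 0.1 yz -0.016 q [ 0.31  0.01  1.92 -0.13  1.   -1.12] F [-0.2  0.8  0. ] w 0.03
[([307, 0, 6, 19, 50], [309.0, 7.0]), ([271, 0, 327, 234, 18634], [376.0, 77.0]), ([329, 67, 311, 333, 33535], [540.0, 291.0]), ([241, 205, 20, 18, 127], [251.0, 214.0]), ([213, 226, 26, 18, 154], [225.0, 234.0]), ([262, 242, 6, 5, 15], [265.0, 244.0]), ([241, 266, 6, 4, 12], [244.0, 268.0]), ([599, 318, 13, 14, 22], [604.0, 325.0])]
[([332, 0, 12, 18, 189], [337.0, 9.0]), ([380, 0, 30, 68, 990], [393.0, 36.0]), ([396, 0, 29, 10, 197], [412.0, 4.0]), ([475, 0, 26, 19, 429], [487.0, 9.0]), ([351, 11, 8, 17, 52], [354.0, 20.0]), ([394, 11, 3, 6, 10], [395.0, 14.0]), ([397, 17, 8, 2, 15], [400.0, 17.0]), ([325, 19, 19, 14, 185], [336.0, 26.0]), ([471, 24, 25, 21, 382], [483.0, 33.0]), ([302, 26, 66, 87, 1729], [338.0, 64.0]), ([381, 35, 10, 21, 165], [385.0, 46.0]), ([408, 41, 6, 7, 18], [410.0, 44.0]), ([469, 46, 29, 46, 674], [482.0, 63.0]), ([452, 57, 16, 32, 205], [459.0, 71.0]), ([314, 65, 7, 6, 37], [317.0, 68.0]), ([324, 68, 92, 74, 2379], [379.0, 105.0]), ([286, 98, 33, 38, 723], [303.0, 118.0]), ([279, 100, 10, 31, 177], [283.0, 113.0]), ([360, 219, 23, 6, 102], [371.0, 222.0]), ([390, 219, 23, 5, 108], [401.0, 221.0])]
lip front corners [[228.0, 257.0], [296.0, 185.0]]
mid bar/left bar/collar old [[252.0, 214.0], [226.0, 235.0], [267.0, 192.0]]
```

Run:
```python
from plan import *
c=cal("side")
def W(x,y,z): return [p[0]+(C*x-S*y)/1e3,p[1]+(S*x+C*y)/1e3,z/1e3]
for t in((265,244),(244,268)):
    print(t,min((np.linalg.norm(proj("side",W(-36,y,26),c)[0]-t).round(2),y) for y in range(20,125)))
a=cv2.GaussianBlur(cv2.imread("pics/s9.png"),(3,3),0).astype(int); b=cv2.GaussianBlur(cv2.imread("pics/side0.png"),(3,3),0).astype(int)
d=np.abs(a-b).max(2)
# profile of diff across the trough, by y: weighted x position at top ridge height z=30
xs=np.arange(-60,-10,2)
for y in range(-44,124,8):
    v=[d[tuple(proj("side",W(x,y,30),c)[0].round().astype(int)[::-1])] for x in xs]; print(y,' '.join('%2d'%k for k in v))
```

```text
(265, 244) (np.float64(0.79), 30)
(244, 268) (np.float64(0.7), 107)
-44 113 133 133 159 188 188 195 199 199 198 193 190 190 191 192 192 188 178 178 170 164 164 172 178 178
-36 118 178 178 197 201 201 201 200 200 197 191 191 181 177 177 134 79 112 112 75 112 112 61 45 45
-28 163 163 201 192 165 188 174 151 190 159 90 97 26  4  4 15 16 12 11  8  7  7  7  7  8
-20 20 20 40  9  9 22  9  9 20  4  2  2  4  3  3 13 16 16 11  8  8  7  7  7  7
-12  7  7  7  7  7  6  5  5  7  1  3  3  4  4  4 14 17 17 10  8  8  7  7  7  8
-4  6  7  7  8  8  7  4  0  3  2  4  4  5  6  6 11 14 14 11  8  8  7  7  7  7
4  7  7  7  7  7  3  4  4  5  0  3  4  4  5  8 13 14 12 10  9  7  7  7  6  7
12  7  7  7  7  7  6  2  2  6  1  2  3  4  4  9 13 17 15 11  8  7  7  6  6  7
20  7  7  7  7  7  7  5  1  3  1  4  4  5  6  6 16 18 18 11  8  8  7  7  7  7
28  6  6  6  8  8  5  0  0  2 12 11 11 41 42 42 66 22 22 12  7  7  7  7  7  7
36  7  7  7  8  8  7  2  4  4 43 33 67 35  7 32  7  5  6  6  7  7  7  6  6  6
44  7  7  7  7  6  6  6  7  7  7  8  8  7  7 10 10 14 14  8  7  7  7  7  8  7
52  7  7  7  7  7  6  3  3  2  1  2  4  4  6 13 13 22 17 12  9  7  7  7  7  7
60  6  6  6  7  6  2  2  8  5  0  3  4  6  6 10 17 17 17 11 11  7  7  7  6  7
68  7  7  8  7  7  5  5  2  4  1  1  6  7  8 13 19 19 18 14  8  8  7  7  7  7
76  7  7  7  7  7  7  3  1  4  2  2  4  7  8  8 21 24 20 14  9  7  7  8  7  7
84  6  6  6  7  7  3  5  8  3  2  4  6  7  9 12 12 20 16 16  9  7  7  7  6  7
92  7  7  7  7  7  7  4  4  4  3  5  7  7  8 11 16 19 15 11 11  7  7  7  7  6
100  6  7  7  7  8  5  4  3  1  1  4  8 10 10 15 19 25 21 16  7  7  7  7  7  7
108  8  7  7  7  8  2  6  6 22 49 29 62 76 75 75 61 38 38  4  4  7  7  8  8  8
116  6  7  7  7  7  7  6  7  7  3  3  7  6  8  8  8  7  7  7  7  6  7  6  7  8
```

Both bars show the same constant edge along the fold (parallel, seated, end faces within 1 px of the seated position). The flap, collar and bystanders are unchanged from the start images.

```bash
python3 -c "
from rig import job
print(job.sign_off())"
```

```text
the job is handed in; nothing more can be done
None
```

The job is handed in: the final images show both bars lying in line along the trough fold, the flap shut, and the collar and bystanders unmoved, with the arm clear at about 16 s of the 51 s allowed; no verdict was returned.

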